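# Set the reorder flags of the parts bins

### The job

Each of the three parts bins on the bicycle workbench has a hinged flag in front of it: a flag lying back towards its bin means stocked, a flag lying out towards the robot means reorder. Two are wrong: gently push the flag of the empty bin right over so that it lies flat out towards the robot, and push the flag that lies out in front of a filled bin right over so that it lies flat towards its bin. Do it with light pushes of the fingertips, and leave the third flag, the parts in the bins and everything else on the bench where they are.

Things in the scene. Friction and masses are not known exactly. Their poses are not given: they have to be found in the camera images.
- bin_empty: Grey parts bin with NOTHING in it, fixed, one of three like stations in any order. Origin at table height directly below the axle; x points from axle to bin, about away from the robot (yaw within 0.12 rad). Steel base 110 mm wide, x -35 to 190 mm, 6 mm thick; open bin 110 x 110 mm, 54 mm high, x 78 to 188 mm. Flag on two posts in front.
- bin_refilled: Station like bin_empty, but its bin holds four silver spool-shaped wheel hubs, 50 mm high at most; its flag wrongly lies out towards the robot. All stations: axle 8 mm thick, y -52 to 52 mm; posts 16 mm thick in x, 70 mm high, at y -52 to -43 and 7 to 17 mm.
- bin_stocked: Station like bin_empty, but its bin holds four steel stepped bearing cones, 42 mm high at most; its flag already lies towards the bin, as it should.
- flag_empty_axle (a point): Fixed point on the axle of this bin's flag, midway along the width of the black cross tab, 60 mm above the table. x points from the axle to the bin, y along the axle, z up (does not turn with the flag). Tab: black bar fixed across the axle outside the post, 28 mm wide (y), 6 mm thick, square to the flag plate, reaching 40 mm from the axle both ways: with the flag flat, one end stands straight up to 100 mm above the table, the other points down.
- flag_refilled_axle (a point): Fixed point on the axle of this bin's flag, midway along the width of the black cross tab, 60 mm above the table. x points from the axle to the bin, y along the axle, z up (does not turn with the flag). Tab as on flag_empty. Pushing its upper end away from the side where the flag lies, and on downwards, swings the flag up and over (under 1 N).
- flag_stocked_axle (a point): Fixed point on the axle of this bin's flag, midway along the width of the black cross tab, 60 mm above the table. x points from the axle to the bin, y along the axle, z up (does not turn with the flag). Leave alone.
- flag_empty (a joint): Flag of the empty bin: 0 = flat towards its bin, pi/2 = straight up, 3.14 = flat on the other side, out towards the robot; starts near 0. Aluminium plate 3 mm thick, 44 mm wide (bin y -40 to 4 mm), reaching 60 mm from the axle; black disc on top at 0, black cross on top at 3.14. Stays when flat; past upright it falls over by its own weight within about 1 s.
- flag_refilled (a joint): Flag of the bin of hubs, same make and same angles as flag_empty (0 = flat towards its bin, 3.14 = flat out towards the robot). Starts near 3.14.
- flag_stocked (a joint): Flag of the bin of cones, same make and same angles as flag_empty. Starts near 0, already right; leave it there.
- hub: Loose aluminium wheel hub, spool 38 mm across, 40 mm high, standing in the bin of hubs; origin at its underside. Leave alone.
- cone: Loose steel stepped bearing cone, 42 mm across, 32 mm high, standing in the bin of cones; origin at its underside. Leave alone.
- socket_a: Loose steel wrench socket, 24 mm across, 36 mm high, standing between two stations; origin at its underside. Leave alone.
- socket_b: A second socket just like it between the other two stations. Leave alone.
- oil: Loose white oil bottle, 42 mm across, 110 mm high, at the left of the stations; origin at its underside. Leave alone.
- driver: Loose screwdriver lying on the table at the left of the stations. Leave alone.
- lockring: Loose dark steel ring 60 mm across, 8 mm high, flat on the table at the right of the stations. Leave alone.
- pot: Loose steel cup, 70 mm across, 60 mm high, at the right of the stations; origin at its underside. Leave alone.
Things that resemble listed ones, but are neither listed nor needed, are in the scene too. Leave any green or orange look-alike of the bin_empty alone.

How it is judged:
At the end, for the whole second after the job is handed in: The empty bin's flag lies out towards the robot and the refilled bin's flag lies towards its bin, both within 0.19 rad (11 degrees) of flat and at rest; the third flag still lies towards its bin within 0.19 rad (value of joint flag_empty above 2.95 rad and value of joint each of flag_refilled, flag_stocked below 0.19 rad and velocity of joint flag_empty between -0.1 and 0.1 rad/s and velocity of joint flag_refilled between -0.1 and 0.1 rad/s); the robot touches nothing.
It fails at once if the third flag, already right, is raised by more than 0.5 rad (29 degrees) (value of joint flag_stocked above 0.5 rad).
It fails at once if a loose part, tool or vessel is lifted, carried or pushed by more than 30 mm (distance of any of hub, cone, socket_a, socket_b, oil, driver, lockring, pot from where it was at the start of the episode above 0.03 m).
It fails at once if the fingers squeeze or press a flag or bin with more than 30 N (contact force between the fingers and bin_empty above 30 N or contact force between the fingers and bin_refilled above 30 N or contact force between the fingers and bin_stocked above 30 N).
It also fails if it takes over 48 s, if anything falls off the work surface, if the arm or the gripper's body presses on something with over 40 N, if the wrist force passes 120 N, or if a joint passes its speed limit or range.

### The arm

A 6-joint arm with a two-finger parallel gripper is mounted at the origin on the work surface. World frame = base frame: x ahead of the robot, y to its left, z up, the work surface at z = 0. Lengths are in m, angles in rad, forces in N, time in s.
With the tool pointing down it reaches from about 0.35 to 0.775 m from the base axis. Payload 5.5 kg.
Tool frame: the origin (TCP) lies midway between the tips of the shut fingers; the grasp point (between the pads) lies 19 mm behind it; z points along the fingers, x is the direction in which the jaws open and shut, and the axes are right-handed (so a half turn about z gives the same grasp; the last joint's range is limited). The gripper opens to 85 mm and grips with 20 to 120 N. Pads are 22 mm wide; open, the fingers measure 114 mm over their backs; the gripper's body (76 mm by 85 mm) begins 54 mm behind the grasp point. The pads swing forward as they close: fully open they stand 13 mm farther back than shut.
Start: joints at [0.994, 0.313, 0.046, 1.304, 0, 1.431], TCP at [0.243, 0.521, 0.231] pointing down, gripper open.
Joint ranges: [-2.76, 2.76], [-0.86, 1.69], [-1.03, 1.26], [-2.2, 2.34], [-1.47, 1.5], [-3.14, 3.14]. Speed limits (rad/s): [2.57, 2.57, 3.14, 3.14, 3.14, 3.14].

### API

Orientations are given as a unit quaternion [w, x, y, z].
In Python, from workcell import env gives the robot as it stands. The module is installed in compiled form; this text tells all that it offers.
- The arm moves only by the tool apply_moves, never from a script. Its argument "moves" is a list of rows, each a list of 3 entries, a list of its own where there are three numbers: the shift along the tool's x, y, z in cm, then the turn about the tool's z in degrees, then the opening, from 0 (shut) to 1 (fully open). In form: [[[x, y, z], yaw, gripper], ...]. A call has exactly 10 rows; each row is the pose to reach, as a shift and turn from the pose commanded when the call began, along the tool's axes at that moment; what a row does not reach only later rows make up. A row lasts 1/8 s, in which the tool goes at most 62.5 mm and 10.7 degrees, less where a joint would pass 70% of its speed; a pose out of reach is approached as far as the arm can. A call with a gripper value outside its range is refused whole. The fingers move at their own pace and stop on an object; "squeeze" is the grip in N (left out, the last holds). Time passes only in rows, so rows that repeat a pose let the fingers close, or fill a call up. It gives the time, the measured TCP pose, the force and the opening at its end, in the units of the state.
- env.get_state(): the state, without advancing time (a new reading comes with each control period).
- env.read_camera(name): name is "scene" or "side" or "wrist"; returns a dict with "pixels" (480x640x3 uint8, red, green, blue), "fov_y" (degrees; the focal length in pixels is half the picture's height over the tangent of half this angle, whatever the lens; pixels are square), "cx", "cy" (the principal point, pixels), "world_from_camera" (4x4, takes a point from camera to world coordinates); the wrist camera has in their place "hand_eye" (4x4, takes a point from camera to tool coordinates, whose origin is the TCP and whose axes are the tool frame's). Camera axes: x right, y down, z forward; pixel columns grow to the right and rows downward; lengths in m; the calibration is good to about 2 mm. A picture is of the moment at which its call begins: read the wrist's pose just before it. There is no depth.
- env.hand_in(): hands the job in, once; it reports no verdict.
The state is a dict: "clock": time; "joint_pos": joint angles; "qvel": joint speeds; "tau": joint torques, N m; "tcp_pos": TCP position; "orientation": TCP orientation; "wrist_force": force on the tool from outside, world axes, zero at the start; "ft_torque": the same for the moment, N m; "finger_gap": finger opening in m.
Only numpy, scipy, OpenCV 4.12 (cv2) and the standard library are available. Lean on these libraries where they do the work, as an engineer would, in place of code of your own. Each camera call takes 0.05 s, during which the arm holds its last target.

## Working session

There is one attempt and no reset: what is moved stays moved. The work goes in short steps, Python scripts to look and compute and a tool call to move; the robot and the scene stay as the last step left them, time stands still between calls to the robot, and variables do not carry over. Pictures are saved under pics/ and viewed, and the job is handed in when it is done.

Besides the shell and the picture viewer there is one more tool, called after "Request:" as name(argument=value, ...), one argument or row to a line, values as JSON. apply_moves: Moves the arm, as the interface text tells. Its arguments: {"type":"object","properties":{"moves":{"type":"array","items":{"type":"array"}},"squeeze":{"type":"number"}},"required":["moves"]}

```bash
mkdir -p pics
cat > h.py <<'E'
import numpy as np, cv2
from workcell import env
def cam(name,fn=None):
    s=env.get_state(); c=env.read_camera(name)
    if fn: cv2.imwrite('pics/'+fn,c['pixels'][:,:,::-1])
    return s,c
E
python3 - <<'E'
from h import *
for n in ['scene','side','wrist']:
    s,c=cam(n,n+'0.png')
    print(n,c['fov_y'],c['cx'],c['cy'],np.round(c.get('world_from_camera',c.get('hand_eye')),3).tolist())
print(s)
E
```

```text
scene 53.56727972150399 322.88309556091997 243.3208649072774 [[-0.714, 0.534, -0.453, 1.003], [0.7, 0.528, -0.481, 0.557], [-0.018, -0.66, -0.751, 1.002], [0.0, 0.0, 0.0, 1.0]]
side 44.01157332926238 322.18259811358837 246.24061511875036 [[0.742, -0.398, 0.54, -0.288], [-0.671, -0.432, 0.603, -0.879], [-0.007, -0.809, -0.588, 0.882], [0.0, 0.0, 0.0, 1.0]]
wrist 68.36521520065199 315.4304451559812 245.04725795493297 [[1.0, 0.001, -0.001, -0.001], [-0.0, 0.949, 0.316, -0.081], [0.001, -0.316, 0.949, -0.142], [0.0, 0.0, 0.0, 1.0]]
{'clock': 0.1, 'joint_pos': array([ 9.94435886e-01,  3.13932039e-01,  4.51119475e-02,  1.30360781e+00,
       -5.64984353e-05,  1.43120482e+00]), 'qvel': array([ 0.00236895, -0.00119552,  0.00237463,  0.00096799, -0.00063899,
       -0.00068662]), 'tau': array([ 3.15606441e-03, -4.81728244e+01,  2.99242008e+01,  1.27603125e-02,
       -8.55913936e-05,  5.71739690e-06]), 'tcp_pos': array([0.24300445, 0.52062943, 0.23050213]), 'orientation': array([ 3.63873069e-04,  8.43508429e-01,  5.37115316e-01, -7.30686786e-04]), 'wrist_force': array([0.00133838, 0.0135615 , 0.87234699]), 'ft_torque': array([ 0.01758483, -0.02661852,  0.02289047]), 'finger_gap': 0.08553488552572835}
```

View pics/scene0.png

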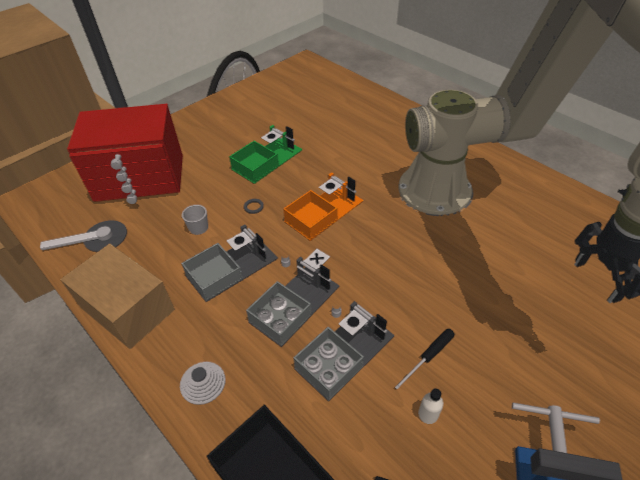

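View pics/side0.png

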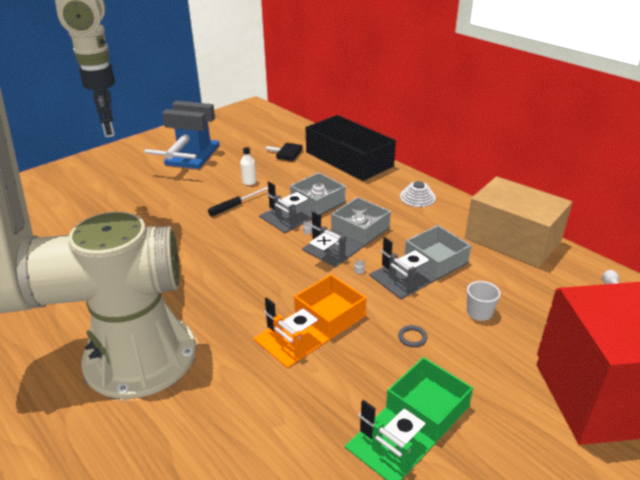

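View pics/wrist0.png

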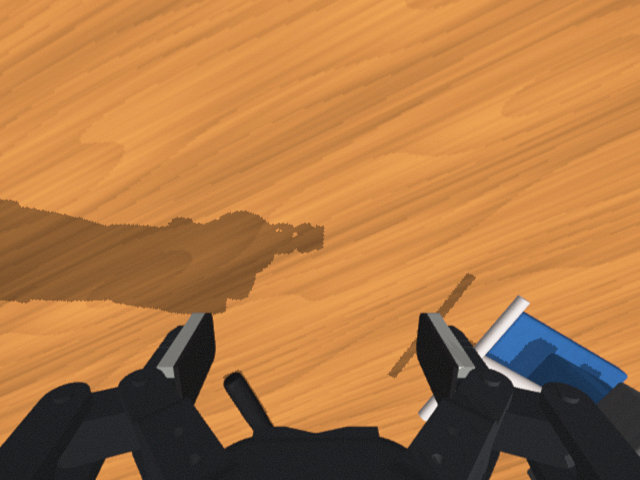

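Run:
```python
import cv2
a=cv2.imread('pics/scene0.png')[215:405,170:405]; cv2.imwrite('pics/c1.png',cv2.resize(a,None,fx=3.15,fy=3.15,interpolation=2))
a=cv2.imread('pics/side0.png')[165:305,250:480]; cv2.imwrite('pics/c2.png',cv2.resize(a,None,fx=3.4,fy=3.4,interpolation=2))
```

```text
(no output)
```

View pics/c1.png

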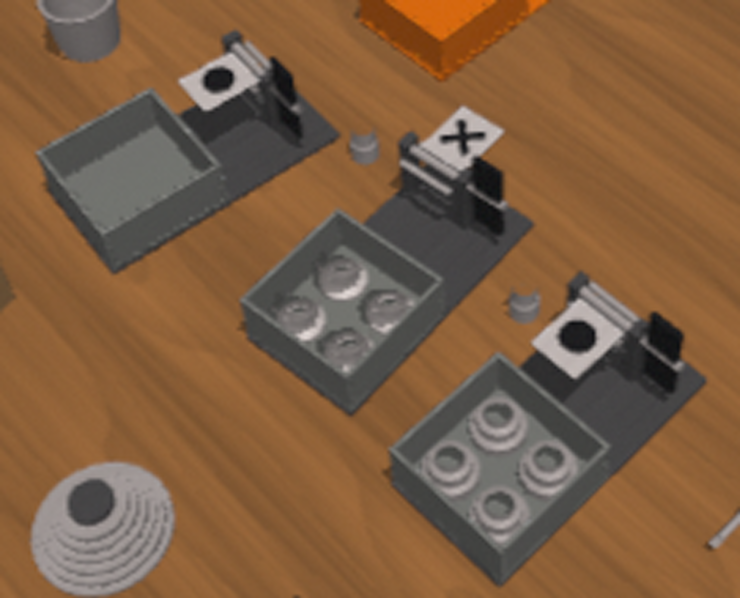

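View pics/c2.png

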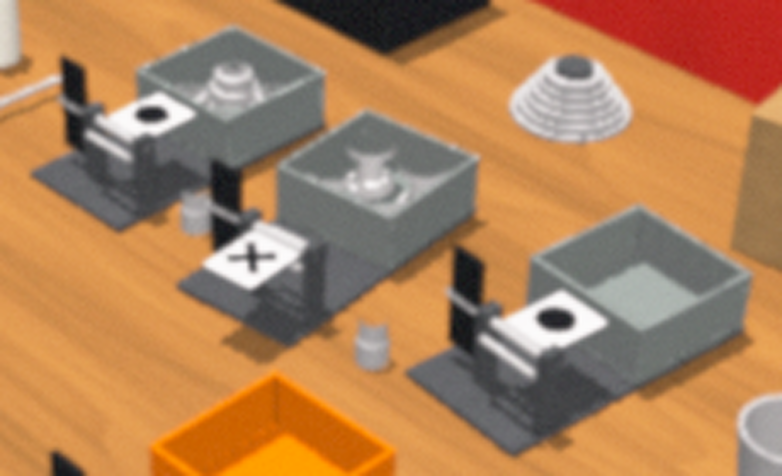

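```bash
cat > fit.py <<'E'
from h import *
from scipy.optimize import least_squares
C={n:cam(n)[1] for n in ['scene','side']}
def proj(c,P):
    T=np.linalg.inv(c['world_from_camera']); p=T[:3,:3]@P+T[:3,3:]
    f=240/np.tan(np.radians(c['fov_y']/2)); return np.array([f*p[0]/p[2]+c['cx'],f*p[1]/p[2]+c['cy']])
L={'fr':(188,-55,54),'fl':(188,55,54),'nl':(78,55,54),'nr':(78,-55,54),'bl':(-35,55,6),'br':(-35,-55,6)}
O={'scene':((170,215),3.15),'side':((250,165),3.4)}
D={'empty':{'scene':dict(fr=(38,155),fl=(109,232),nl=(218,166),nr=(152,95),bl=(340,133)),'side':dict(fr=(748,272),fl=(640,207),nl=(531,260),bl=(408,374),br=(515,453))},
'refilled':{'scene':dict(fr=(243,298),fl=(350,374),nl=(440,283),nr=(337,213),bl=(532,226)),'side':dict(fr=(477,158),fl=(368,112),nl=(278,160),bl=(178,286),br=(291,346))}}
def W(q,p):
    p=np.array(p,float).T/1000
    if p.ndim==1:p=p[:,None]
    c,s=np.cos(q[2]),np.sin(q[2])
    return np.array([q[0]+c*p[0]-s*p[1],q[1]+s*p[0]+c*p[1],p[2]])
if __name__=='__main__':
  for n,d in D.items():
    def res(q,sep=None):
        r=[]
        for cn in d:
            if sep and cn!=sep: continue
            k=list(d[cn]); uv=np.array([d[cn][i] for i in k]).T/O[cn][1]+np.array(O[cn][0])[:,None]
            r.append((proj(C[cn],W(q,[L[i] for i in k]))-uv).ravel())
        return np.concatenate(r)
    for sep in [None,'scene','side']:
        s=least_squares(res,[.5,0,0],args=(sep,)); print(n,sep,s.x.round(4),np.abs(s.fun).max().round(2))
        if not sep: q=s.x
    print('axle tab pt',W(q,(0,34,60)).ravel().round(4))
    for cn in C: 
        u=proj(C[cn],W(q,[(0,20,100),(0,48,100),(0,34,60),(-8,17,70)]))
        print(cn,((u-np.array(O[cn][0])[:,None])*O[cn][1]).round(0).T.tolist())
E
python3 fit.py
```

```text
empty None [ 0.5534 -0.1939 -0.0736] 3.15
empty scene [ 0.5542 -0.1892 -0.0738] 2.07
empty side [ 0.5513 -0.1973 -0.0807] 1.7
axle tab pt [ 0.5559 -0.16    0.06  ]
scene [[268.0, 53.0], [288.0, 72.0], [284.0, 94.0], [278.0, 70.0]]
side [[484.0, 264.0], [455.0, 245.0], [466.0, 303.0], [475.0, 307.0]]
refilled None [5.151e-01 5.000e-04 1.214e-01] 2.21
refilled scene [0.5152 0.0039 0.116 ] 1.98
refilled side [ 0.5127 -0.0043  0.1178] 1.81
axle tab pt [0.5109 0.0342 0.06  ]
scene [[469.0, 154.0], [498.0, 172.0], [484.0, 194.0], [474.0, 170.0]]
side [[241.0, 171.0], [211.0, 157.0], [226.0, 210.0], [237.0, 212.0]]
```

Choices: the grey bins are at scene (213,270) empty with the disc flag in, (279,313) with hubs and the cross flag out, and (328,360) with cones and the disc flag in. The green (255,160) and orange (310,213) bins are look-alikes. The targets are the tabs at about (260,245) on the empty bin and (325,278) on the hub bin. The crop confirms the contents. I'm moving to hover in front of the hub station.

Request:
apply_moves(
  moves=[
    [[-4,4.5,0],6,0.5],
    [[-8,9,0],13,0],
    [[-12,13.5,0],20,0],
    [[-16,18,0],27,0],
    [[-20,22.5,0],34,0],
    [[-24,27,0],41,0],
    [[-28,31.5,0],48,0],
    [[-32,36,0],54,0],
    [[-36,40.8,0],58,0],
    [[-36,40.8,0],58,0],
  ],
)

```text
clock: 1.5
tcp_pos: [0.4624, 0.0184, 0.2311]
orientation: [0.0, 0.998, 0.057, 0.0]
wrist_force: [-0.3, 0.4, -0.2]
finger_gap: 0.0001
```

Run:
```python
from h import *
s,c=cam('wrist','w1.png'); print(s['tcp_pos'],s['orientation'],s['finger_gap'],s['clock'],s['qvel'].round(3))
```

```text
[0.46235315 0.01842791 0.2310744 ] [3.47266486e-04 9.98362278e-01 5.72055827e-02 4.02321105e-04] 0.00011183575756905693 1.5 [ 0.074 -0.025 -0.034  0.033  0.026  0.016]
```

View pics/w1.png

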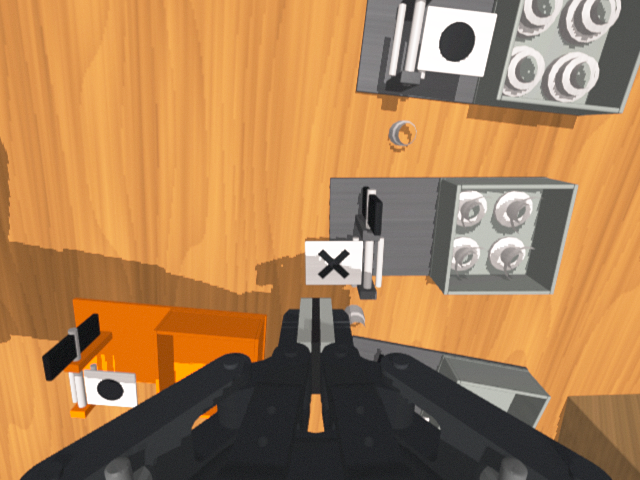

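Run:
```python
import cv2
a=cv2.imread('pics/w1.png')[165:315,300:590]; cv2.imwrite('pics/w1c.png',cv2.resize(a,None,fx=2.7,fy=2.7,interpolation=2))
```

```text
(no output)
```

View pics/w1c.png

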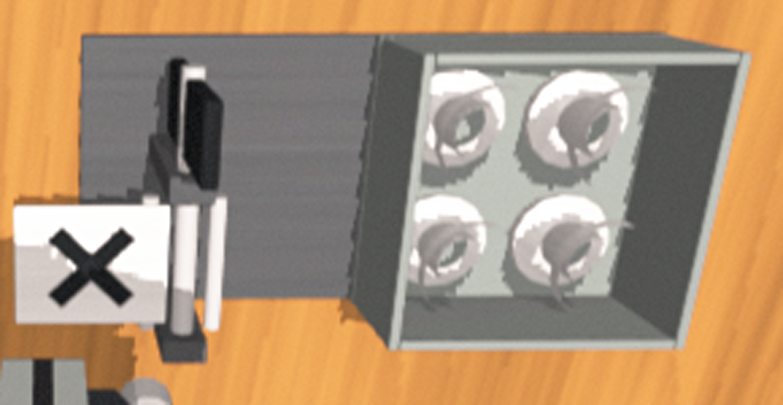

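```bash
cat > wfit.py <<'E'
from fit import *
from scipy.spatial.transform import Rotation as R
def wproj(s,c,P):
    q=s['orientation']; T=np.eye(4); T[:3,:3]=R.from_quat([*q[1:],q[0]]).as_matrix(); T[:3,3]=s['tcp_pos']
    return proj(dict(c,world_from_camera=T@c['hand_eye']),P)
def wfit(s,c,pts,org,sc):
    k=list(pts); uv=np.array([pts[i] for i in k]).T/sc+np.array(org)[:,None]
    r=least_squares(lambda q:(wproj(s,c,W(q,[L[i] for i in k]))-uv).ravel(),[.5,0,0]); return r.x,r.fun.reshape(2,-1)
E
python3 - <<'E'
from wfit import *
s,c=cam('wrist')
q,r=wfit(s,c,dict(bl=(82,36),nl=(427,54),fl=(748,54),fr=(683,347),nr=(390,347)),(300,165),2.7)
print(q.round(4),r.round(1))
u=wproj(s,c,W(q,[(0,20,100),(0,48,100),(0,34,60),(-8,17,70),(8,17,70)]))
print(((u-np.array([[300],[165]]))*2.7).round(0).T.tolist(), W(q,(0,34,60)).ravel())
E
```

```text
[0.5116 0.005  0.1263] [[-1.2 -1.3  2.5  0.9 -1.1]
 [-0.5 -0.5 -1.   1.3  1.6]]
[[206.0, 195.0], [211.0, 102.0], [189.0, 119.0], [167.0, 177.0], [215.0, 177.0]] [0.50733993 0.03873658 0.06      ]
```

Request:
apply_moves(
  moves=[
    [[0.5,-0.5,2],0,0],
    [[1,-1,5],0,0],
    [[1.5,-1.5,8],0,0],
    [[1.8,-1.8,11],0,0],
    [[1.8,-1.8,13],0,0],
    [[1.8,-1.8,14.3],0,0],
    [[1.8,-1.8,14.3],0,0],
    [[1.8,-1.8,14.3],0,0],
    [[1.8,-1.8,14.3],0,0],
    [[1.8,-1.8,14.3],0,0],
  ],
)

```text
clock: 2.95
tcp_pos: [0.4768, 0.0422, 0.0889]
orientation: [0.0, 0.998, 0.061, 0.001]
wrist_force: [0.1, 0.2, 0.2]
finger_gap: -0.0001
```

Run:
```python
from h import *
s,c=cam('wrist','w2.png'); print(s['tcp_pos'],s['orientation'],s['wrist_force'])
s,c=cam('side'); a=c['pixels'][150:310,230:450,::-1]; cv2.imwrite('pics/s2.png',cv2.resize(a,None,fx=3.4,fy=3.4))
```

```text
[0.47683103 0.04219303 0.08892274] [3.34375510e-05 9.98154718e-01 6.07186024e-02 6.39251206e-04] [0.12230682 0.17978971 0.23427782]
```

View pics/w2.png

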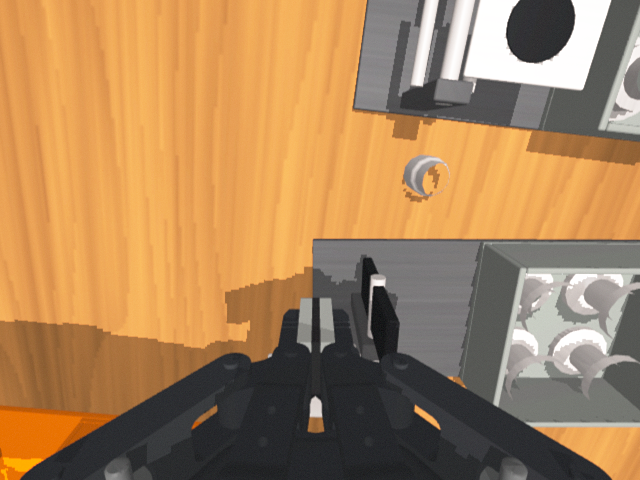

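View pics/s2.png

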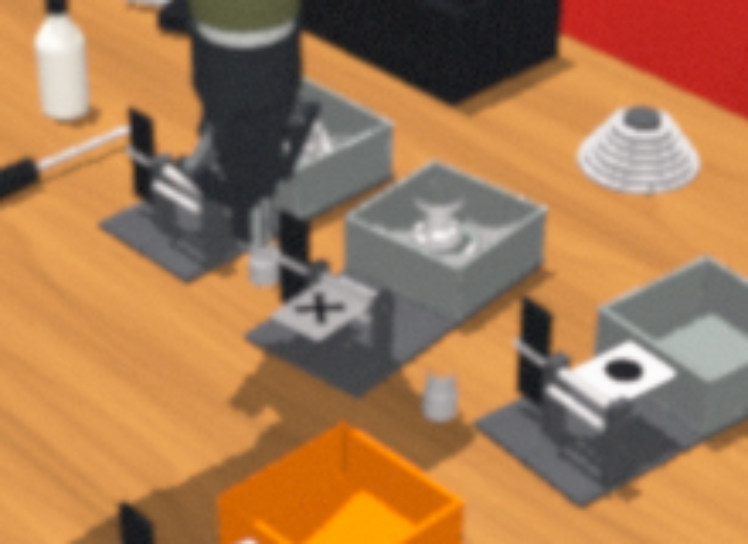

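The wrist view shows the shut fingertips (300–333, 298) about 18 mm on the robot side of the hub tab (375, 320), in line with its width. Now I'm pushing it in an arc away from the robot and down.

Request:
apply_moves(
  moves=[
    [[0.7,0,0],0,0],
    [[1.4,0,0],0,0],
    [[2.0,0,0],0,0],
    [[2.6,0,0],0,0],
    [[3.2,0,0.1],0,0],
    [[3.8,0,0.3],0,0],
    [[4.2,0,0.6],0,0],
    [[4.6,0,1.0],0,0],
    [[4.9,0,1.4],0,0],
    [[4.9,0,1.4],0,0],
  ],
)

```text
clock: 4.3
tcp_pos: [0.5248, 0.0483, 0.0738]
orientation: [-0.0, 0.998, 0.061, -0.0]
wrist_force: [0.1, -0.2, -0.4]
finger_gap: -0.0003
```

Run:
```python
from h import *
s,c=cam('wrist','w3.png'); print(s['tcp_pos'],s['orientation'],s['wrist_force'])
s,c=cam('side'); a=c['pixels'][150:310,230:450,::-1]; cv2.imwrite('pics/s3.png',cv2.resize(a,None,fx=3.4,fy=3.4))
```

```text
[0.52484759 0.04830292 0.07379888] [-1.00500589e-04  9.98147557e-01  6.08384744e-02 -3.53473070e-04] [ 0.14000417 -0.2335447  -0.431313  ]
```

View pics/w3.png

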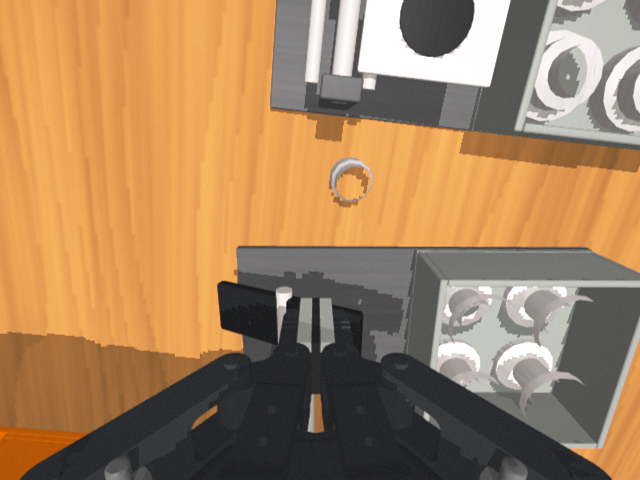

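View pics/s3.png

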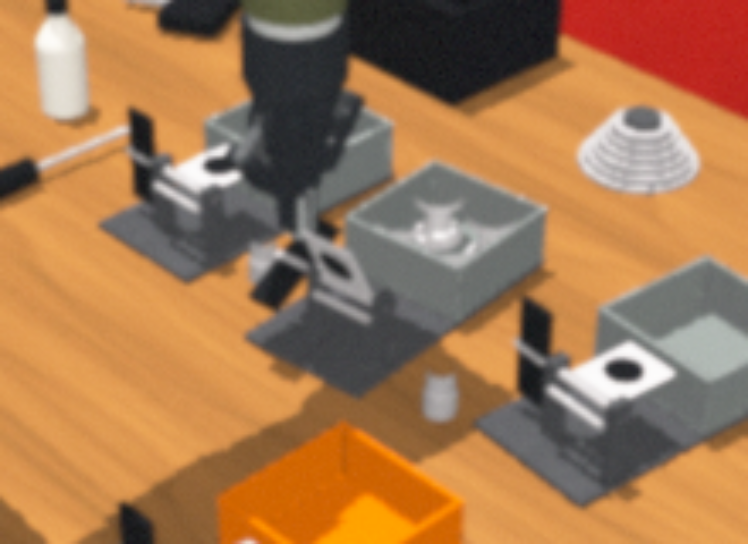

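The tab is about 60° over and the flag is nearly upright. I'm continuing downwards past upright, then lifting clear.

Request:
apply_moves(
  moves=[
    [[0.3,0,0.4],0,0],
    [[0.5,0,0.8],0,0],
    [[0.6,0,1.2],0,0],
    [[0.7,0,1.6],0,0],
    [[0.8,0,2.0],0,0],
    [[0.9,0,2.3],0,0],
    [[1.2,0,1.5],0,0],
    [[1.5,0,-1],0,0],
    [[1.5,0,-4],0,0],
    [[1.5,0,-7],0,0],
  ],
)

```text
clock: 5.65
tcp_pos: [0.5402, 0.0501, 0.1459]
orientation: [-0.0, 0.998, 0.061, 0.0]
wrist_force: [-0.1, -0.1, -0.5]
finger_gap: 0.0003
```

Request:
apply_moves(
  moves=[
    [[0,0,-2],0,0],
    [[-2,2,-4],0,0],
    [[-2,5,-4],0,0],
    [[-2,8,-4],0,0],
    [[-2,8,-4],0,0],
    [[-2,8,-4],0,0],
    [[-2,8,-4],0,0],
    [[-2,8,-4],0,0],
    [[-2,8,-4],0,0],
    [[-2,8,-4],0,0],
  ],
)

```text
clock: 6.9
tcp_pos: [0.5297, -0.0315, 0.1843]
orientation: [-0.0, 0.998, 0.061, -0.0]
wrist_force: [0.1, -0.3, -0.7]
finger_gap: -0.0002
```

Run:
```python
from h import *
s,c=cam('wrist','w4.png'); print(s['tcp_pos'],s['orientation'],s['wrist_force'])
s,c=cam('side'); a=c['pixels'][150:310,230:450,::-1]; cv2.imwrite('pics/s4.png',cv2.resize(a,None,fx=3.4,fy=3.4))
```

```text
[ 0.52971693 -0.03151246  0.18426507] [-6.73918167e-05  9.98136140e-01  6.10265621e-02 -1.87020178e-05] [ 0.14607863 -0.30132445 -0.67998479]
```

View pics/w4.png

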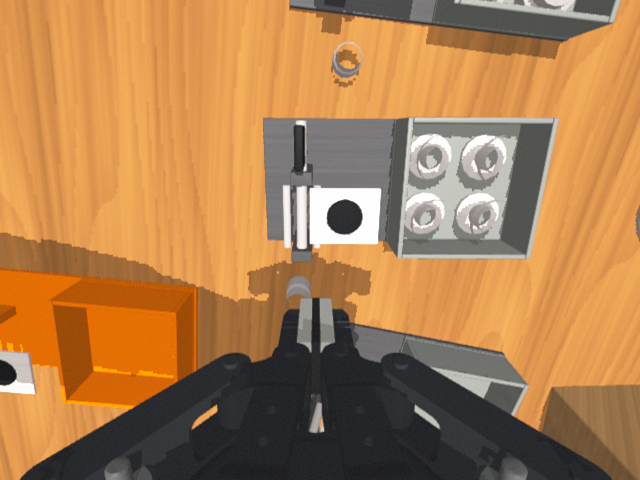

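View pics/s4.png

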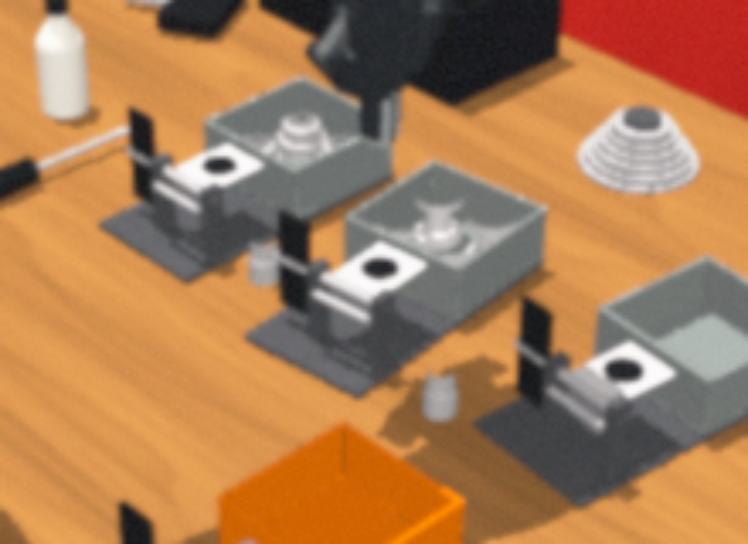

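The hub flag now lies flat towards its bin: the disc shows at (345,217) in the wrist view. Next is the empty station. I'll hover on the bin side of its tab first.

Request:
apply_moves(
  moves=[
    [[1,2,0],3,0],
    [[2,5,0],6,0],
    [[3,8,0],9,0],
    [[4,10,0],11,0],
    [[4.6,11,0],11,0],
    [[4.6,11,0],11,0],
    [[4.6,11,0],11,0],
    [[4.6,11,0],11,0],
    [[4.6,11,0],11,0],
    [[4.6,11,0],11,0],
  ],
)

```text
clock: 8.25
tcp_pos: [0.5887, -0.135, 0.1845]
orientation: [-0.0, 0.999, -0.035, 0.0]
wrist_force: [-0.2, 0.6, 0.1]
finger_gap: 0.0001
```

Run:
```python
from h import *
s,c=cam('wrist','w5.png'); print(s['tcp_pos'],s['orientation'],s['wrist_force'])
```

```text
[ 0.58869595 -0.13501098  0.18447382] [-9.33565487e-06  9.99391753e-01 -3.48727431e-02  1.24300216e-04] [-0.21665841  0.6278087   0.06060213]
```

View pics/w5.png

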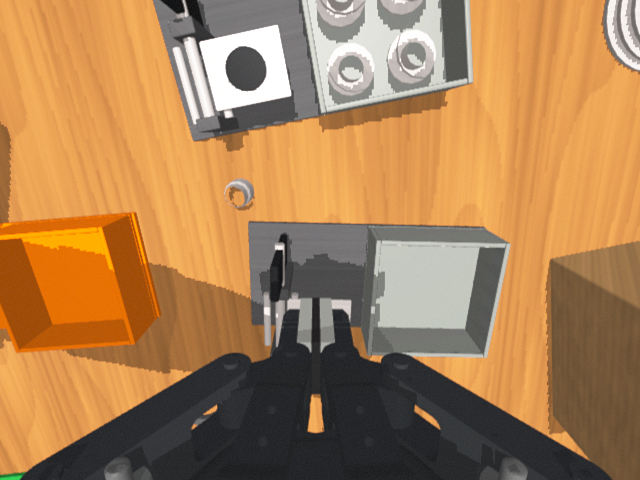

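Run:
```python
from wfit import *
s,c=cam('wrist')
q,r=wfit(s,c,dict(bl=(249,222),nl=(378,242),fl=(508,243),fr=(486,356)),(0,0),1)
print(q.round(4),r.round(1))
print(wproj(s,c,W(q,[(0,20,100),(0,48,100),(0,34,60)])).round(0).T.tolist())
P=W(q,(0,34,60)).ravel();print(P)
y=2*np.arctan2(s['orientation'][2],s['orientation'][1]);T=s['tcp_pos']
for X in (30,32):
    d=W(q,(X,36,88)).ravel()-T
    print(X,d@[np.cos(y),np.sin(y),0],d@[np.sin(y),-np.cos(y),0],-d[2], np.degrees(y-q[2]))
```

```text
[ 0.5541 -0.1926 -0.0923] [[-2.4 -2.3  3.3  1.3]
 [ 0.2 -1.6  0.4  2.4]]
[[273.0, 304.0], [273.0, 268.0], [279.0, 265.0]]
[ 0.55725822 -0.15869743  0.06      ]
30 0.0002621943838804623 0.024257045040048577 0.09636333696691207 1.2741274003511351
32 0.0022616998881470306 0.024301516810954563 0.09636333696691207 1.2741274003511351
```

Run:
```python
import cv2
a=cv2.imread('pics/w5.png')[215:365,240:400]; cv2.imwrite('pics/w5c.png',cv2.resize(a,None,fx=4,fy=4))
```

```text
(no output)
```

View pics/w5c.png

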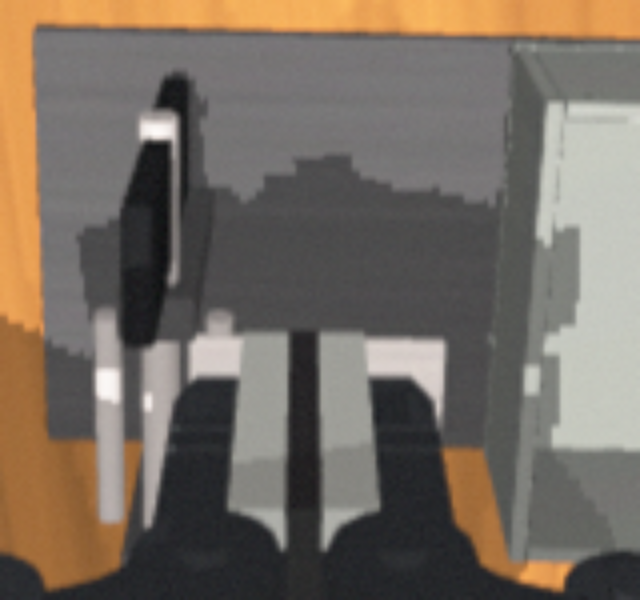

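The tab's top edge is at (273, 265–301), matching the fit (axle point 0.557, −0.157). I'm descending on its bin side.

Request:
apply_moves(
  moves=[
    [[0.2,-0.5,2],1,0],
    [[0.2,-1.5,4],1,0],
    [[0.2,-2.2,6],1,0],
    [[0.2,-2.2,8],1,0],
    [[0.2,-2.2,9.6],1,0],
    [[0.2,-2.2,9.6],1,0],
    [[0.2,-2.2,9.6],1,0],
    [[0.2,-2.2,9.6],1,0],
    [[0.2,-2.2,9.6],1,0],
    [[0.2,-2.2,9.6],1,0],
  ],
)

```text
clock: 9.7
tcp_pos: [0.5925, -0.1136, 0.0887]
orientation: [0.0, 0.999, -0.044, 0.0]
wrist_force: [-1.4, -0.1, -0.1]
finger_gap: -0.0002
```

I gave the sideways shift the wrong sign (−2.2 instead of +2.2). I'll check what is around the fingers before sliding back.

Run:
```python
from h import *
s,c=cam('wrist','w6.png'); print(s['tcp_pos'],s['orientation'],s['wrist_force'])
s,c=cam('side'); a=c['pixels'][150:310,250:470,::-1]; cv2.imwrite('pics/s6.png',cv2.resize(a,None,fx=3.4,fy=3.4))
```

```text
[ 0.59250465 -0.11363473  0.0886611 ] [ 3.63410602e-05  9.99037386e-01 -4.38656500e-02  3.24972676e-04] [-1.39734681 -0.07395285 -0.09712139]
```

View pics/w6.png

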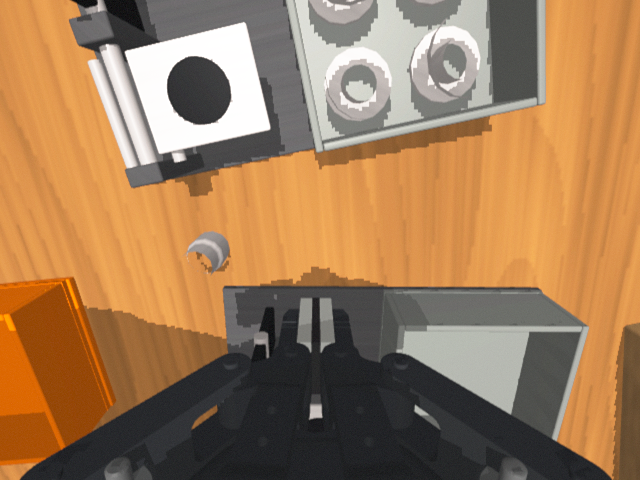

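View pics/s6.png

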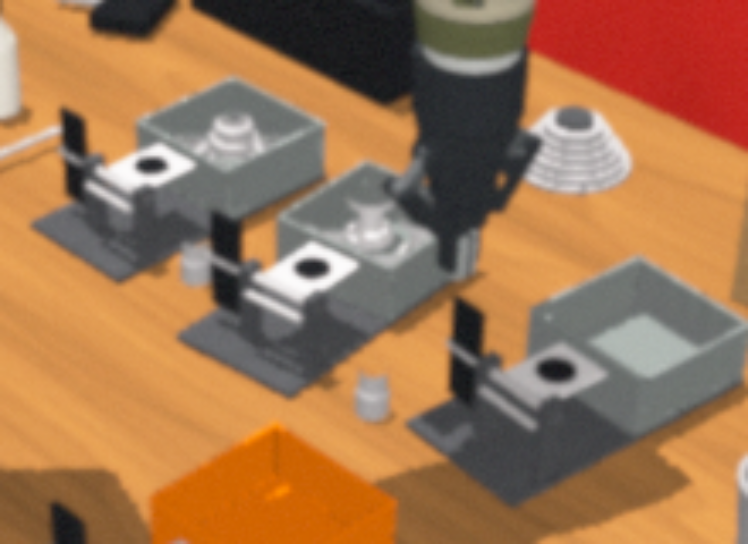

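The fingers are in free air beside the empty station at (316,300), and nothing has moved. I'm sliding 4.4 cm along tool y to get behind the tab.

Request:
apply_moves(
  moves=[
    [[0,0.7,0],0,0],
    [[0,1.5,0],0,0],
    [[0,2.5,0],0,0],
    [[0,3.5,0],0,0],
    [[0,4.2,0],0,0],
    [[0,4.4,0],0,0],
    [[0,4.4,0],0,0],
    [[0,4.4,0],0,0],
    [[0,4.4,0],0,0],
    [[0,4.4,0],0,0],
  ],
)

```text
clock: 11.05
tcp_pos: [0.5885, -0.1571, 0.0883]
orientation: [-0.0, 0.999, -0.044, 0.0]
wrist_force: [-0.8, 0.6, 0.1]
finger_gap: 0.0002
```

Run:
```python
from h import *
s,c=cam('wrist','w7.png'); print(s['tcp_pos'],s['orientation'],s['wrist_force'])
s,c=cam('side'); a=c['pixels'][150:310,250:470,::-1]; cv2.imwrite('pics/s7.png',cv2.resize(a,None,fx=3.4,fy=3.4))
```

```text
[ 0.58850372 -0.15714166  0.08831538] [-5.61564893e-05  9.99046162e-01 -4.36664600e-02  5.04269338e-05] [-0.79226983  0.60743578  0.06406755]
```

View pics/w7.png

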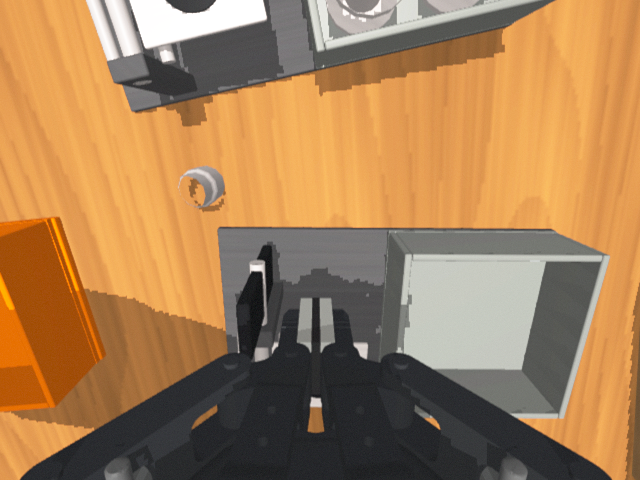

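View pics/s7.png

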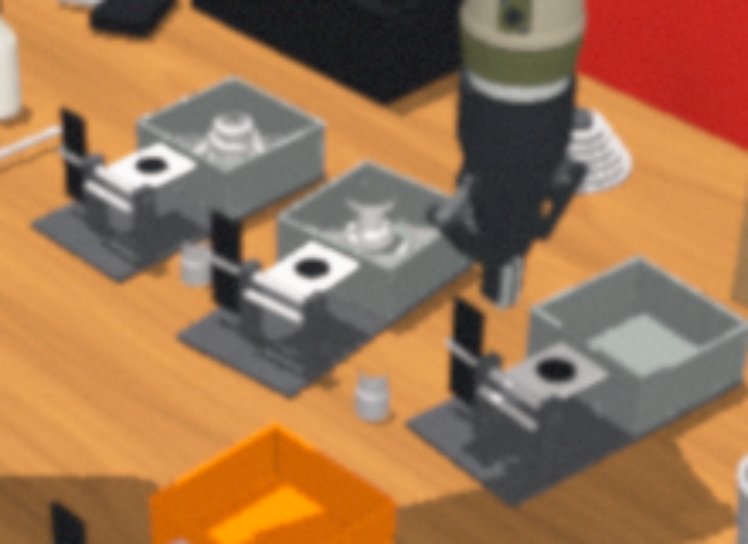

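The fingertips (298–333, 298) are about 17 mm on the bin side of the tab (240–260, 300–355) and in line with it. Now the mirrored push.

Request:
apply_moves(
  moves=[
    [[-0.7,0,0],0,0],
    [[-1.4,0,0],0,0],
    [[-2.0,0,0],0,0],
    [[-2.6,0,0],0,0],
    [[-3.2,0,0.1],0,0],
    [[-3.8,0,0.3],0,0],
    [[-4.2,0,0.6],0,0],
    [[-4.6,0,1.0],0,0],
    [[-5.0,0,1.4],0,0],
    [[-5.0,0,1.4],0,0],
  ],
)

```text
clock: 12.4
tcp_pos: [0.5379, -0.1528, 0.0737]
orientation: [-0.0, 0.999, -0.044, -0.001]
wrist_force: [-0.4, 0.2, -0.1]
finger_gap: -0.0
```

Run:
```python
from h import *
s,c=cam('wrist','w8.png'); print(s['tcp_pos'],s['orientation'],s['wrist_force'])
s,c=cam('side'); a=c['pixels'][150:310,250:470,::-1]; cv2.imwrite('pics/s8.png',cv2.resize(a,None,fx=3.4,fy=3.4))
```

```text
[ 0.53790067 -0.15277294  0.07367905] [-2.55461410e-04  9.99035204e-01 -4.39113855e-02 -6.21931656e-04] [-0.39620287  0.17403304 -0.05790063]
```

View pics/w8.png

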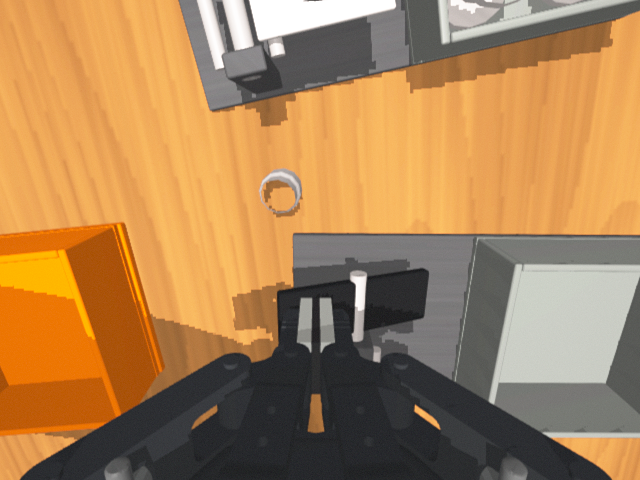

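View pics/s8.png

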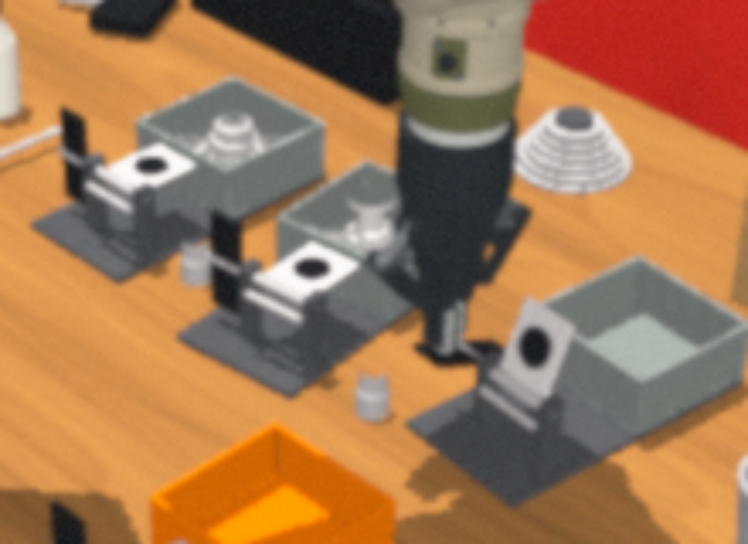

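The flag is near 70°. I'm continuing down past upright and then lifting away.

Request:
apply_moves(
  moves=[
    [[-0.3,0,0.4],0,0],
    [[-0.4,0,0.8],0,0],
    [[-0.5,0,1.2],0,0],
    [[-0.6,0,1.6],0,0],
    [[-0.7,0,2.0],0,0],
    [[-0.8,0,2.3],0,0],
    [[-1.2,0,1.5],0,0],
    [[-1.5,0,-1],0,0],
    [[-1.5,0,-4],0,0],
    [[-1.5,0,-7],0,0],
  ],
)

```text
clock: 13.75
tcp_pos: [0.5235, -0.1517, 0.1459]
orientation: [0.0, 0.999, -0.044, 0.0]
wrist_force: [0.3, 0.0, -0.5]
finger_gap: -0.0003
```

Request:
apply_moves(
  moves=[
    [[-1,0,-2],0,0],
    [[-3,0,-5],0,0],
    [[-5,-1,-8],0,0],
    [[-7,-2,-8],0,0],
    [[-8,-3,-8],0,0],
    [[-8,-3,-8],0,0],
    [[-8,-3,-8],0,0],
    [[-8,-3,-8],0,0],
    [[-8,-3,-8],0,0],
    [[-8,-3,-8],0,0],
  ],
)

```text
clock: 15.0
tcp_pos: [0.4467, -0.115, 0.2241]
orientation: [-0.0, 0.999, -0.044, -0.0]
wrist_force: [-0.2, -0.2, -0.6]
finger_gap: -0.0
```

Run:
```python
from h import *
s,c=cam('wrist','w9.png'); print(s['clock'],s['tcp_pos'],s['orientation'],s['wrist_force'])
s,c=cam('side'); a=c['pixels'][150:310,250:470,::-1]; cv2.imwrite('pics/s9.png',cv2.resize(a,None,fx=3.4,fy=3.4))
s,c=cam('scene','sc9.png')
```

```text
15.0 [ 0.44674139 -0.11497449  0.22405259] [-1.12277522e-04  9.99033357e-01 -4.39580297e-02 -1.74242516e-04] [-0.15673434 -0.22901043 -0.56176031]
```

View pics/s9.png

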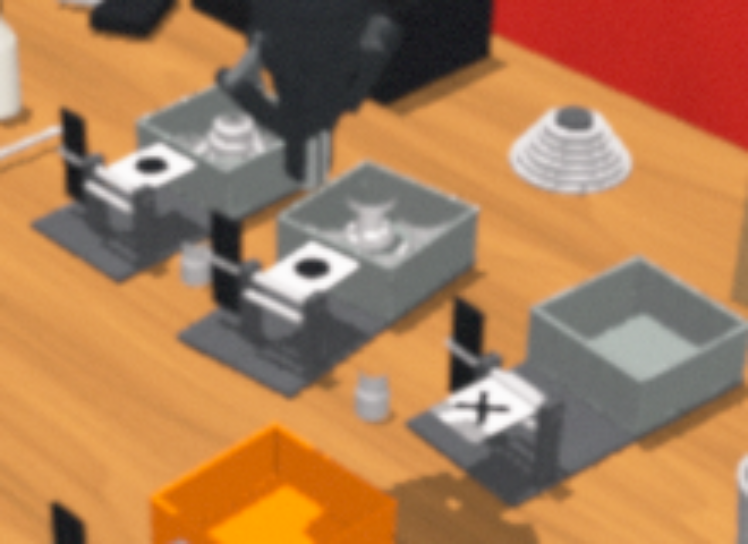

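View pics/sc9.png

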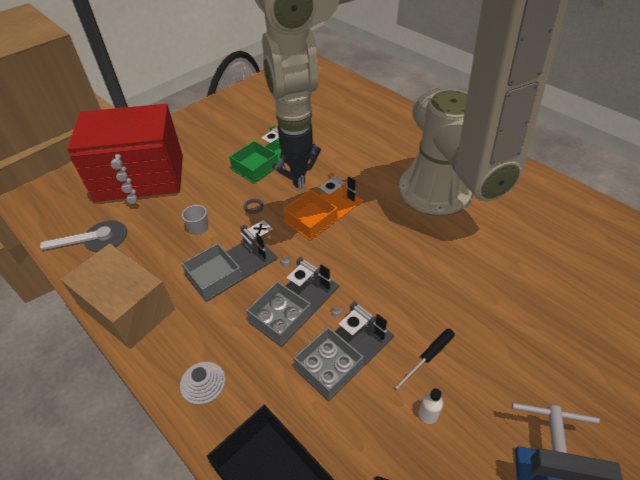

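View pics/w9.png

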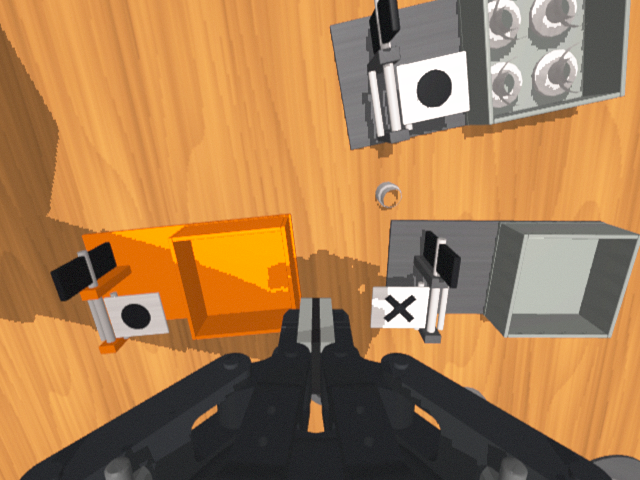

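All three views show the empty bin's flag lying out with its cross up (scene (260,230)) and the hub flag lying in with its disc up ((300,275)). The cone flag and the loose things are unchanged, and the gripper is clear. I'm handing in.

```bash
python3 -c "
from h import *
print(env.hand_in())"
```

```text
the job is handed in; nothing more can be done
None
```

I pushed both wrong flags right over with the shut fingertips and handed the job in at about 15 s of the 48 s allowed. The hub bin's flag now lies flat towards its bin, and the empty bin's flag lies flat out towards the robot.

- **Last checks:** the scene, side and wrist pictures agree. The empty bin's flag shows its cross, the hub bin's flag shows its disc, and the cone bin's flag is untouched. The sockets, parts and tools look unmoved. The gripper was clear at 0.22 m height. Wrist force was at most about 1.4 N whenever I read it, which was after each call rather than continuously. I judged flatness by eye; I did not measure the flag angles.
- **One slip:** at the empty bin I first shifted sideways the wrong way, so the fingers came down in free air beside the tab. The pictures showed nothing had moved, and I slid across before pushing.
- **Position disagreement:** the scene and side cameras differed by up to about 8 mm on the station positions. I used the wrist camera to refine them before each push.

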